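Tighten the collet nut with the preset-torque arm, to the first click

ROBOT

A 6-joint arm with a two-finger parallel gripper is mounted at the origin on the work surface. World frame = base frame: x ahead of the robot, y to its left, z up, the work surface at z = 0. Lengths are in m, angles in degrees, forces in N, time in s.
With the tool pointing down it reaches from about 0.425 to 1.125 m from the base axis. Payload 14.9 kg.
Tool frame: the origin (TCP) lies midway between the tips of the shut fingers; the grasp point (between the pads) lies 19 mm behind it (ctrl.grip_point_offset is the distance from the TCP to the grasp point, in m); z points along the fingers, y is the line along which they close (so a half turn about z gives the same grasp; the last joint's range is limited). The gripper opens to 91 mm and grips with 3 to 60 N. Pads are 32 mm wide; open, the fingers measure 118 mm over their backs; the gripper's body (76 mm by 178 mm) begins 60 mm behind the grasp point.
Start: joints at [-76.221, 21.709, 99.362, -0, 58.929, -1.908], TCP at [0.189, -0.674, 0.214] pointing down, gripper open.
Joint ranges: [-158.91, 158.91], [-42.39, 125.64], [0.06, 152.35], [-60.88, 240.88], [17.5, 164.5], [-176.32, 176.32]. Speed limits (degrees/s): [108.29, 108.29, 136.94, 180, 180, 180].

INTERFACE

Orientations are given as a 3x3 rotation matrix whose columns are the frame's x, y, z axes.
In Python, from bench import ctrl, optics, masks_of gives the robot as it stands.
- The arm moves only by the tool servo_tool, never from a script. Its arguments are lists of equal length, an entry for each row: "travel": the shift along the tool's x, y, z in mm, a list of three; "rot": the turn, a rotation vector about the tool's x, y, z in rad, a list of three; "hand": the opening, from -1 (shut) to 1 (fully open), so that 0 is half open. In form: {"travel": [[x, y, z], ...], "rot": [[wx, wy, wz], ...], "hand": [hand, ...]}. A call has 1 to 12 rows; each row shifts and turns the commanded pose from where the row before left it, along the tool's axes as they then stand; what a row does not reach is not made up. A row lasts 1/8 s, in which the tool goes at most 62.5 mm and 10.7 degrees, less where a joint would pass 70% of its speed; a pose out of reach is approached as far as the arm can. A call with a gripper value outside its range is refused whole. The fingers move at their own pace and stop on an object; the grip force is fixed at half the most. Time passes only in rows, so rows that do not move let the fingers close. It gives the time, the measured TCP pose, the force, the opening and the grip force at its end, in the units of the state.
- ctrl.get_state(): the state, without advancing time (a new reading comes with each control period).
- optics.camera(name): name is "side" or "top" or "wrist"; returns the picture (480x640x3 uint8, blue, green, red); there is no depth.
- optics.get_calibration(name): a dict with "K" (3x3 intrinsics, pixels), "world_from_camera" (4x4, takes a point from camera to world coordinates); the wrist camera has in their place "hand_eye" (4x4, takes a point from camera to tool coordinates, whose origin is the TCP and whose axes are the flange's). Camera axes: x right, y down, z forward; pixel columns grow to the right and rows downward; lengths in m; the calibration is good to about 2 mm. A picture is of the moment at which its call begins: read the wrist's pose just before it. get_calibration takes no time and is no camera call.
- ctrl.finish_job(): hands the job in; it is judged then, once.
Trained networks look in the newest picture that a camera, given by its name, has taken for a name from the list of things; names that differ only in an ending like _2 or _b are one class to them, and where a whole thing is asked for, a point or a joint stands for the part that bears it (a point fixed in the world has none). Each returns a list of dicts, best first, with "confidence" (0 to 1); they miss things now and then, are a little off and sometimes report something else, mostly with a low value. They report only what shows in the picture. A call takes as long as a camera call.
- masks_of(camera, label): "pixels" (480x640 bool, what is visible of it) and "centre" ([row, column] in pixels, amid what is visible of it).
The state is a dict: "clock": time; "joint_pos": joint angles; "joint_velocities": joint speeds; "joint_efforts": joint torques, N m; "position": TCP position; "ee_rot": TCP orientation; "ft_force": force on the tool from outside, world axes, zero at the start; "ft_torque": the same for the moment, N m; "finger_gap": finger opening in m; "grip_force": force on a finger pad.
Only numpy, scipy, OpenCV 4.12 (cv2) and the standard library are available. Lean on these libraries where they do the work, as an engineer would, in place of code of your own. Each camera call takes 0.05 s, during which the arm holds its last target. There are 200 camera calls.

TASK

A cutter has been fitted in the collet chuck on the tightening station. Throw the safety catch fully over so that the torque arm is free, then push the arm clockwise (seen from above) by its grip to tighten the collet nut, and stop at the first click of its slip clutch - one click, no second one. Let go, leave the catch open, and leave the gear, the spare chuck, the caliper and the basket on the bench where they are.

Things in the scene. Friction and masses are not known exactly. Their poses are not given: they have to be found in the camera images.
- station: Bench tightening station, fixed: grey base plate 210 x 235 x 18 mm, round column in its middle holding the collet chuck; on it the aluminium clutch hub of the torque arm (72 mm across, top at 143 mm), with a steel end mill 12 mm thick standing up out of it to 211 mm. Origin on the column's vertical axis at bench height, z up. The arm starts parked, pointing 230 deg counter-clockwise from the station's x.
- axis (a point): Point on the column's vertical axis level with the torque arm's centre line, 128 mm above the bench. Arm, hub and nut turn about this axis; pushing the arm clockwise seen from above tightens.
- grip (a point): Middle of the torque arm's round black grip, on its centre line, 165 mm from the axis. The arm is level, 128 mm above the bench: bare steel bar 14 mm thick out to 112 mm from the axis, then the grip, 24 mm thick, from 112 to 212 mm. It stays where it is left; the nut holds when the push is taken off.
- nut (a point): Centre of the collet nut under the hub, on the axis, 110 mm above the bench. The nut turns against a steady drag (3 to 6 N at the middle of the grip) through an angle that differs each time and cannot be seen, 0.3 to 1.1 rad; then it comes up tight and the force at the middle of the grip climbs quickly to about 15 N, where the clutch lets go.
- clutch (a joint): Slip of the arm against the nut, rad: 0 at the start, under 0.06 until it clicks, 0.20 after one click, 0.40 after two. The click: soon after the force at the middle of the grip has reached about 15 N it collapses to nearly nothing, and the arm jumps about 20 mm ahead into its next notch and stays there. Pushing on past that gap, and 10 mm or so more at the same climbing force, brings the second click.
- catch_hinge (a point): Hinge of the safety catch on the parking post, 75 mm from the axis along the parked arm, 22 mm to the counter-clockwise side of its centre line, 128 mm above the bench. The hinge axis is level, along the parked arm. A steel hook 14 mm wide reaches from it over the bar (16 mm above the hinge) and down on the clockwise side, and keeps the arm on the post.
- catch_ball (a point): Centre of the black ball (22 mm) on top of the catch's thumb lever (8 mm rod), 74 mm from the hinge. With the catch on, the lever stands upright or nearly so, ball about 202 mm above the bench. Pushing the ball to the counter-clockwise side, away from the bar, swings the hook up off the bar; it takes about 2 N and stays where it is left.
- catch (a joint): Swing of the safety catch, rad: 0 hooked over the bar with the lever upright, 1.3 fully over against its stop with the lever nearly level on the counter-clockwise side; the bar can pass from about 0.7.
- spare_chuck: Bystander: spare steel collet chuck standing on its nut, 130 mm tall, 63 mm across its flange, loose. Origin at the centre of its underside.
- gear: Bystander: dark steel spur gear lying flat, 80 mm across, 28 mm tall at the hub, loose. Origin at the centre of its underside.
- caliper: Bystander: steel caliper lying flat, 230 mm long along its x, 8 mm thick, loose. Origin at the middle of its underside.
- basket: Bystander: green plastic basket of turned parts, 170 x 120 x 58 mm, loose. Origin at the centre of its underside.

How it is judged (in metres and radians):
On the way, in this order (a step that is already met when the one before it is completed fails the run):
1. the safety catch has been thrown over (swung by more than 0.9 rad) (value of joint catch above 0.9 rad), for 0.2 s.
2. the clutch has clicked once (slip above 0.14 rad) (value of joint clutch above 0.14 rad), for 0.2 s.
At the end, for the whole second after the job is handed in: The clutch has clicked exactly once (slip between 0.14 and 0.26 rad) and the arm is at rest, the catch is open (over 0.8 rad), and the four bystanders are within 20 mm of where they were (value of joint clutch between 0.14 and 0.26 rad and velocity of joint clutch between -0.05 and 0.05 rad/s and value of joint catch above 0.8 rad and distance of each of spare_chuck, caliper, basket, gear from where it was at the start of the episode below 0.02 m); the robot touches nothing.
It fails at once if the clutch clicks a second time (slip above 0.30 rad) (value of joint clutch above 0.3 rad).
It fails at once if a bystander is moved by more than 20 mm or the spare chuck is tipped (distance of any of spare_chuck, caliper, basket, gear from where it was at the start of the episode above 0.02 m or angle between spare_chuck's own z axis and vertical above 0.35 rad).
It also fails if it takes over 51 s, if anything falls off the work surface, if the arm or the gripper's body presses on something with over 40 N, if the wrist force passes 120 N, or if a joint passes its speed limit or range.

## Working session

There is one attempt and no reset: what is moved stays moved. The work goes in short steps, Python scripts to look and compute and a tool call to move; the robot and the scene stay as the last step left them, time stands still between calls to the robot, and variables do not carry over. Pictures are saved under pics/ and viewed, at most 10 in all, crops included, and the job is handed in when it is done.

Besides the shell and the picture viewer there is one more tool, called after "Call:" in YAML: its name, and indented under it one key for each argument. servo_tool: Moves the arm, as the interface text tells. Its arguments: {"type":"object","properties":{"travel":{"type":"array"},"rot":{"type":"array"},"hand":{"type":"array"}},"required":["travel","rot","hand"]}

```bash
mkdir -p pics; cat > h.py <<'E'
import numpy as np, cv2
from bench import ctrl, optics, masks_of
def ray(cam,uv):
    c=optics.get_calibration(cam);K=np.array(c["K"])
    T=np.array(c["world_from_camera"])
    d=T[:3,:3]@np.linalg.solve(K,[uv[0],uv[1],1]);return T[:3,3],d/np.linalg.norm(d)
def atz(cam,uv,z):
    o,d=ray(cam,uv);return o+d*(z-o[2])/d[2]
def tri(l):
    A=0;b=0
    for cam,uv in l:
        o,d=ray(cam,uv);P=np.eye(3)-np.outer(d,d);A=A+P;b=b+P@o
    return np.linalg.solve(A,b)
def proj(cam,p):
    c=optics.get_calibration(cam);T=np.linalg.inv(np.array(c["world_from_camera"]))
    q=np.array(c["K"])@(T[:3,:3]@p+T[:3,3]);return q[:2]/q[2]
E
python3 - <<'E'
from h import *
s=ctrl.get_state();print(s)
ims=[]
for c in("side","top"):
    im=optics.camera(c);cv2.imwrite(f"pics/{c}0.png",im)
    print(c,np.round(optics.get_calibration(c)["world_from_camera"],3).tolist())
    for n in("station","grip","catch_ball","catch_hinge","spare_chuck","gear","caliper","basket"):
        for r in masks_of(c,n)[:2]: print(n,np.round(r["centre"],1),round(r["confidence"],2),r["pixels"].sum())
E
```

```text
{'clock': 0.0, 'joint_pos': array([-7.62209432e+01,  2.17391639e+01,  9.93949012e+01, -6.93439716e-04,
        5.89283997e+01, -1.90709941e+00]), 'joint_velocities': array([-0.17047091,  0.04296713, -0.13457588, -0.01667132,  0.05567459,
       -0.03395998]), 'joint_efforts': array([-5.41480495e-04, -7.63735127e+01, -4.34375954e+01,  6.50151120e-02,
        4.25203156e-02, -8.04449201e-05]), 'position': array([ 0.18916634, -0.67355034,  0.21328645]), 'ee_rot': array([[ 9.62755414e-01,  2.70373704e-01, -2.69733986e-04],
       [ 2.70373838e-01, -9.62754835e-01,  1.05637212e-03],
       [ 2.59275437e-05, -1.08995699e-03, -9.99999406e-01]]), 'ft_force': array([-0.17938819,  0.74245491,  0.01366632]), 'ft_torque': array([ 0.02262082, -0.03867999,  0.00570514]), 'grip_force': 0.0, 'finger_gap': 0.0910582580803657}
side [[-0.952, -0.203, 0.23, 0.209], [-0.307, 0.645, -0.7, 0.925], [-0.006, -0.737, -0.676, 1.076], [0.0, 0.0, 0.0, 1.0]]
station [284.  289.4] 0.74 5794
grip [249.1 292.5] 0.73 970
catch_ball [239.6 301.2] 0.5 156
catch_hinge [283.4 287.3] 0.7 5972
spare_chuck [197.6 373.5] 0.62 444
gear [191.6 331.1] 0.68 338
gear [283.5 286.6] 0.6 5908
caliper [432.4 326.7] 0.77 1231
basket [405.9 222.1] 0.94 5222
top [[-0.009, -0.997, 0.08, 0.391], [-1.0, 0.009, -0.005, -0.016], [0.005, -0.08, -0.997, 1.554], [0.0, 0.0, 0.0, 1.0]]
station [201.7 295.1] 0.85 5517
grip [200.9 301.1] 0.87 917
catch_ball [203.6 311.5] 0.65 162
catch_ball [202.6 301.7] 0.64 960
catch_hinge [200.7 296.6] 0.9 5575
spare_chuck [241.3 444.4] 0.62 405
gear [197.9 438.3] 0.97 578
caliper [279.1 169.5] 0.94 638
basket [196.3 157.9] 0.76 2834
```

```bash
python3 - <<'E'
import cv2,numpy as np
s=cv2.imread("pics/side0.png");t=cv2.imread("pics/top0.png")
a=cv2.resize(s[200:350,220:370],None,fx=4,fy=4,interpolation=2)[:600,:400*1]
a=cv2.resize(s[205:355,225:325+0],(400,600),interpolation=2)
b=cv2.resize(t[130:280,245:345],(400,600),interpolation=2)
cv2.imwrite("pics/c0.png",np.hstack([a,b]))
E
```

```text
(no output)
```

View pics/c0.png

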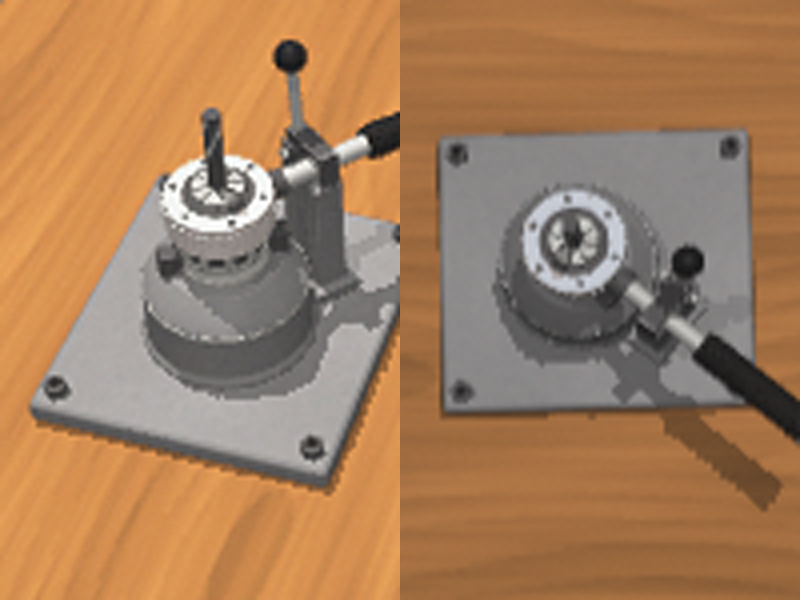

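View pics/top0.png

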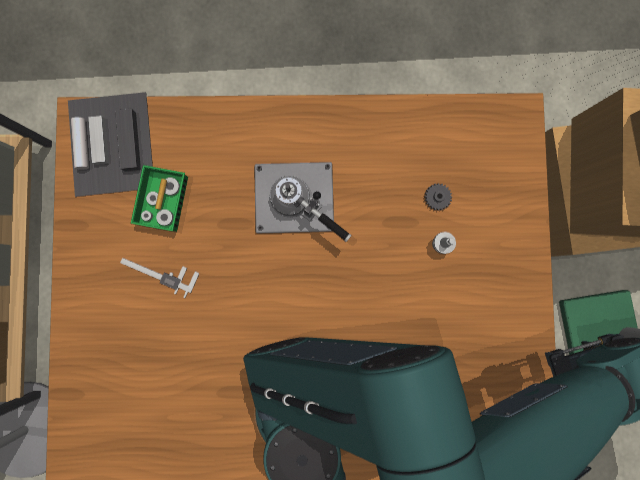

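```bash
python3 - <<'E'
from h import *
np.set_printoptions(precision=4,suppress=True)
ax=atz("top",(288.25,190),.143);print("axis top",ax,"side",atz("side",(279.2,253),.143), tri([("top",(288.25,190)),("side",(279.2,253))]))
b=tri([("top",(316.75,195.5)),("side",(297.5,219))]);print("ball",b,atz("top",(316.75,195.5),.202))
e0=atz("top",(320.5,217),.128);e1=atz("top",(348,237.5),.128);print("grip ends",e0,e1)
for c in("top",):
    import cv2
    im=cv2.imread("pics/top0.png");g=im.max(2)<60
    ms=masks_of(c,"grip")
    for m in ms:
        if True:
            rc=m["centre"];print(m["confidence"],m["pixels"].sum())
    g[:205]=0;g[245:]=0;g[:,:315]=0;g[:,355:]=0
    ys,xs=np.nonzero(g);print(len(xs),xs.min(),xs.max(),ys.min(),ys.max())
    P=np.array([atz("top",(x,y),.128)[:2] for x,y in zip(xs,ys)]);m=P.mean(0);u=np.linalg.svd(P-m)[2][0]
    u*=np.sign(u@(m-ax[:2]));t=(P-m)@u
    print("grip mean",m,"dir",np.degrees(np.arctan2(u[1],u[0])),"len",t.min(),t.max(),"dist axis",np.linalg.norm(m-ax[:2]),np.degrees(np.arctan2(*(m-ax[:2])[::-1])))
# base plate corners
for uv in [(258.5,168),(328.5,167),(260,228)]: print(atz("top",uv,.02))
for n,uv,z in [("chuck",(444,243),.06),("gear",(438,197),.014)]:print(n,atz("top",uv,z))
E
```

```text
axis top [0.6275 0.0336 0.143 ] side [0.6287 0.0336 0.143 ] [0.628  0.0337 0.1432]
ball [ 0.6031 -0.0434  0.2024] [ 0.6024 -0.0436  0.202 ]
grip ends [ 0.5536 -0.0549  0.128 ] [ 0.496  -0.1303  0.128 ]
0.87 917
276 315 348 205 239
grip mean [ 0.5301 -0.0872] dir -131.00843707897016 len -0.07319966082993148 0.04917969565815331 dist axis 0.15517695925585767 -128.87600472092208
[0.7157 0.1269 0.02  ]
[ 0.717  -0.0835  0.02  ]
[0.5346 0.1227 0.02  ]
chuck [ 0.4825 -0.4137  0.06  ]
gear [ 0.6241 -0.412   0.014 ]
```

Call:
servo_tool:
  travel:
    - [0,0,-20]
    - [0,0,-20]
    - [0,0,-20]
    - [0,0,-20]
    - [50,-7.5,0]
    - [50,-7.5,0]
    - [50,-7.5,0]
    - [50,-7.5,0]
    - [50,-7.5,0]
    - [50,-7.5,0]
    - [50,-7.5,0]
    - [50,-7.5,0]
  rot:
    - [0,0,-0.152]
    - [0,0,-0.152]
    - [0,0,-0.152]
    - [0,0,-0.152]
    - [0,0,0]
    - [0,0,0]
    - [0,0,0]
    - [0,0,0]
    - [0,0,0]
    - [0,0,0]
    - [0,0,0]
    - [0,0,0]
  hand: [-1,-1,-1,-1,-1,-1,-1,-1,-1,-1,-1,-1]

```text
clock: 2.45
position: [0.3979, -0.3256, 0.2942]
ee_rot: [[0.636, 0.772, 0.0], [0.772, -0.636, -0.0], [0.0, 0.0, -1.0]]
ft_force: [0.6, -0.1, -0.0]
finger_gap: 0.0007
grip_force: 0.0
```

Call:
servo_tool:
  travel:
    - [50,-7.5,0]
    - [50,-7.5,0]
    - [50,-7.5,0]
    - [50,-7.5,0]
    - [50,-7.5,0]
    - [50,-7.5,0]
    - [30,-4,0]
    - [0,0,0]
    - [0,0,0]
  rot:
    - [0,0,0]
    - [0,0,0]
    - [0,0,0]
    - [0,0,0]
    - [0,0,0]
    - [0,0,0]
    - [0,0,0]
    - [0,0,0]
    - [0,0,0]
  hand: [-1,-1,-1,-1,-1,-1,-1,-1,-1]

```text
clock: 3.58
position: [0.5689, -0.0415, 0.2938]
ee_rot: [[0.636, 0.772, -0.0], [0.772, -0.636, -0.0], [-0.0, -0.0, -1.0]]
ft_force: [-0.4, -0.3, 0.2]
finger_gap: 0.0003
grip_force: 0.0
```

```bash
cat >> h.py <<'E'
def wproj(p,s):
    c=optics.get_calibration("wrist");T=np.eye(4);T[:3,:3]=s["ee_rot"];T[:3,3]=s["position"]
    M=np.linalg.inv(T@np.array(c["hand_eye"]));q=np.array(c["K"])@(M[:3,:3]@p+M[:3,3]);return q[:2]/q[2]
E
python3 - <<'E'
from h import *
s=ctrl.get_state();im=optics.camera("wrist");im2=optics.camera("side")
for p in([.603,-.0434,.2024],[.628,.0337,.211],[.523,-.0936,.128]):
    q=wproj(np.array(p),s);print(q);cv2.circle(im,tuple(int(v) for v in q),4,(0,0,255),1)
cv2.imwrite("pics/w1.png",np.hstack([cv2.resize(im,(400,300)),cv2.resize(im2[180:330,200:400],(400,300))]))
E
```

```text
[349.86758   213.3647061]
[306.75294871  97.01989845]
[308.06531879 292.37724928]
```

View pics/w1.png

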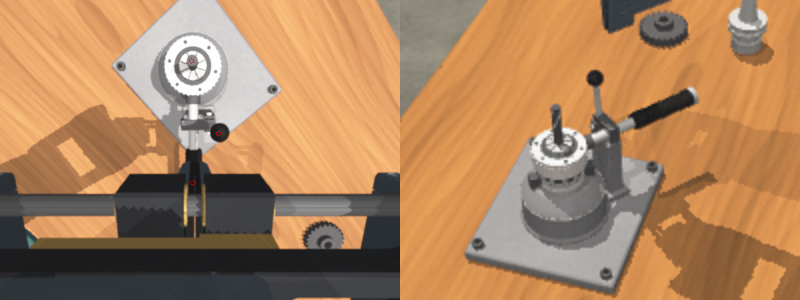

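Call:
servo_tool:
  travel:
    - [20,-3,0]
    - [0,0,35]
    - [0,0,35]
    - [0,0,34]
    - [0,0,0]
  rot:
    - [0,0,0]
    - [0,0,0]
    - [0,0,0]
    - [0,0,0]
    - [0,0,0]
  hand: [-1,-1,-1,-1,-1]

```text
clock: 4.3
position: [0.5785, -0.0234, 0.188]
ee_rot: [[0.636, 0.772, -0.004], [0.772, -0.636, 0.0], [-0.002, -0.003, -1.0]]
ft_force: [-0.2, -0.0, -0.0]
finger_gap: 0.0004
grip_force: 0.0
```

Call:
servo_tool:
  travel:
    - [0,9,0]
    - [0,9,0]
    - [0,9,1]
    - [0,8,1]
    - [0,9,3]
    - [0,8,4]
    - [0,8,1]
    - [0,7,2]
    - [0,7,4]
    - [0,6,4]
    - [0,4,8]
    - [0,0,0]
  rot:
    - [0,0,0]
    - [0,0,0]
    - [0,0,0]
    - [0,0,0]
    - [0,0,0]
    - [0,0,0]
    - [0,0,0]
    - [0,0,0]
    - [0,0,0]
    - [0,0,0]
    - [0,0,0]
    - [0,0,0]
  hand: [-1,-1,-1,-1,-1,-1,-1,-1,-1,-1,-1,-1]

```text
clock: 5.8
position: [0.6445, -0.0774, 0.1612]
ee_rot: [[0.636, 0.772, -0.001], [0.772, -0.636, -0.0], [-0.0, -0.0, -1.0]]
ft_force: [0.0, -0.2, -0.9]
finger_gap: 0.0007
grip_force: 0.0
```

```bash
python3 - <<'E'
from h import *
im=optics.camera("wrist");im2=optics.camera("side")
cv2.imwrite("pics/w2.png",np.hstack([cv2.resize(im,(400,300)),cv2.resize(im2[180:330,200:400],(400,300))]))
E
```

```text
(no output)
```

View pics/w2.png

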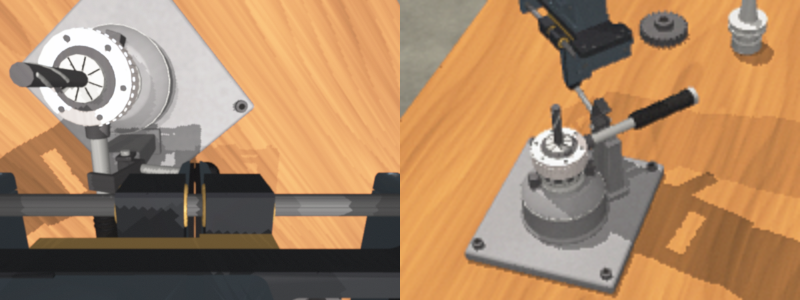

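Call:
servo_tool:
  travel:
    - [0,1,2]
    - [0,0,2]
    - [0,0,0]
  rot:
    - [0,0,0]
    - [0,0,0]
    - [0,0,0]
  hand: [-1,-1,-1]

```text
clock: 6.28
position: [0.6453, -0.0779, 0.158]
ee_rot: [[0.636, 0.772, 0.0], [0.772, -0.636, -0.0], [0.0, 0.0, -1.0]]
ft_force: [0.6, -0.3, 0.6]
finger_gap: 0.0002
grip_force: 0.4
```

Call:
servo_tool:
  travel:
    - [0,0,-30]
    - [0,0,-40]
    - [0,0,-30]
    - [-45,-20,0]
    - [-45,-20,0]
    - [0,-8,0]
    - [0,0,0]
  rot:
    - [0,0,0]
    - [0,0,0]
    - [0,0,0]
    - [0,0,0]
    - [0,0,0]
    - [0,0,0]
    - [0,0,0]
  hand: [-1,-1,-1,-1,-1,-1,-1]

```text
clock: 7.15
position: [0.5511, -0.1166, 0.2582]
ee_rot: [[0.636, 0.772, 0.001], [0.772, -0.636, 0.0], [0.0, 0.0, -1.0]]
ft_force: [-0.0, -1.1, -0.1]
finger_gap: 0.0004
grip_force: 0.0
```

```bash
python3 - <<'E'
from h import *
im=optics.camera("wrist");im2=optics.camera("side")
cv2.imwrite("pics/w3.png",np.hstack([cv2.resize(im,(400,300)),cv2.resize(im2[180:330,200:400],(400,300))]))
E
```

```text
(no output)
```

View pics/w3.png

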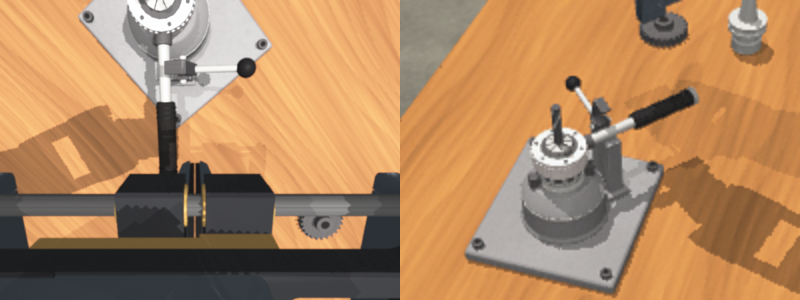

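```bash
python3 - <<'E'
from h import *
s=ctrl.get_state();A=np.array([.628,.0337,0]);u=np.array([-.636,-.772,0]);n=np.array([.772,-.636,0])
for t in(.7,.9,1.1,1.2,1.3):
    p=A+.075*u+(.022+.074*np.sin(t))*n+np.array([0,0,.128+.074*np.cos(t)])
    w=wproj(p,s);d=proj("side",p);print(t,w*400/640,400+(d[0]-200)*2,(d[1]-180)*2)
d=s["position"]-A;print(d@u,d@n)
E
```

```text
0.7 [227.86757512  66.57671343] 580.7924669353519 72.26417026092406
0.9 [236.62815526  67.47855476] 577.400198388039 74.23235282717422
1.1 [242.14998646  68.43907699] 574.9862223701944 78.11091066843125
1.2 [243.7290348   68.92210949] 574.1682488808285 80.70579366733153
1.3 [244.56505645  69.3984392 ] 573.6161339012997 83.69836706828482
0.16435678668063572 0.036746047311186227
```

Call:
servo_tool:
  travel:
    - [0,0,36]
    - [0,0,36]
    - [0,0,36]
    - [0,0,36]
    - [0,-4,0]
    - [0,-3,0]
    - [0,0,0]
  rot:
    - [0,0,0]
    - [0,0,0]
    - [0,0,0]
    - [0,0,0]
    - [0,0,0]
    - [0,0,0]
    - [0,0,0]
  hand: [-1,-1,-1,-1,-1,-1,-1]

```text
clock: 8.12
position: [0.5465, -0.1123, 0.1155]
ee_rot: [[0.636, 0.772, 0.002], [0.772, -0.636, -0.001], [0.001, 0.002, -1.0]]
ft_force: [0.2, 0.4, -0.8]
finger_gap: 0.0003
grip_force: 0.0
```

Call:
servo_tool:
  travel:
    - [-0.7,-5,0]
    - [-0.7,-5,0]
    - [-0.7,-5,0]
    - [-0.7,-5,0]
    - [-0.7,-5,0]
  rot:
    - [0,0,0.0303]
    - [0,0,0.0303]
    - [0,0,0.0303]
    - [0,0,0.0303]
    - [0,0,0.0303]
  hand: [-1,-1,-1,-1,-1]

```text
clock: 8.75
position: [0.5253, -0.0982, 0.1146]
ee_rot: [[0.746, 0.666, 0.002], [0.666, -0.746, -0.001], [0.001, 0.002, -1.0]]
ft_force: [1.2, -4.3, 3.4]
finger_gap: 0.0006
grip_force: 2.7
```

Call:
servo_tool:
  travel:
    - [-0.7,-5,0]
    - [-0.7,-5,0]
  rot:
    - [0,0,0.0303]
    - [0,0,0.0303]
  hand: [-1,-1]

```text
clock: 9.0
position: [0.5175, -0.0916, 0.1145]
ee_rot: [[0.785, 0.619, 0.001], [0.619, -0.785, -0.001], [0.0, 0.002, -1.0]]
ft_force: [1.3, -5.9, 3.7]
finger_gap: 0.001
grip_force: 2.7
```

Call:
servo_tool:
  travel:
    - [-0.7,-5,0.5]
    - [-0.7,-5,0.5]
    - [-0.7,-5,0.5]
  rot:
    - [0,0,0.0303]
    - [0,0,0.0303]
    - [0,0,0.0303]
  hand: [-1,-1,-1]

```text
clock: 9.38
position: [0.5072, -0.0807, 0.1131]
ee_rot: [[0.838, 0.545, 0.002], [0.545, -0.838, -0.001], [0.001, 0.002, -1.0]]
ft_force: [2.0, -4.6, 4.8]
finger_gap: 0.0004
grip_force: 2.7
```

Call:
servo_tool:
  travel:
    - [-0.6,-4,0]
    - [-0.6,-4,0]
    - [-0.6,-4,0]
  rot:
    - [0,0,0.0242]
    - [0,0,0.0242]
    - [0,0,0.0242]
  hand: [-1,-1,-1]

```text
clock: 9.75
position: [0.4991, -0.0714, 0.113]
ee_rot: [[0.875, 0.483, 0.001], [0.483, -0.875, -0.001], [0.001, 0.001, -1.0]]
ft_force: [0.8, -5.0, 3.1]
finger_gap: 0.0009
grip_force: 2.7
```

Call:
servo_tool:
  travel:
    - [-0.6,-4,0]
    - [-0.6,-4,0]
    - [-0.6,-4,0]
  rot:
    - [0,0,0.0242]
    - [0,0,0.0242]
    - [0,0,0.0242]
  hand: [-1,-1,-1]

```text
clock: 10.12
position: [0.4917, -0.0616, 0.1129]
ee_rot: [[0.908, 0.419, 0.001], [0.419, -0.908, -0.001], [0.0, 0.001, -1.0]]
ft_force: [0.0, -4.9, 3.8]
finger_gap: 0.0004
grip_force: 2.7
```

Call:
servo_tool:
  travel:
    - [-0.6,-4,0]
    - [-0.6,-4,0]
    - [-0.6,-4,0]
  rot:
    - [0,0,0.0242]
    - [0,0,0.0242]
    - [0,0,0.0242]
  hand: [-1,-1,-1]

```text
clock: 10.5
position: [0.4851, -0.0513, 0.1128]
ee_rot: [[0.936, 0.352, 0.0], [0.352, -0.936, -0.001], [0.0, 0.001, -1.0]]
ft_force: [0.1, -5.1, 3.1]
finger_gap: 0.0003
grip_force: 2.7
```

Call:
servo_tool:
  travel:
    - [-0.6,-4,0]
    - [-0.6,-4,0]
    - [-0.6,-4,0]
  rot:
    - [0,0,0.0242]
    - [0,0,0.0242]
    - [0,0,0.0242]
  hand: [-1,-1,-1]

```text
clock: 10.88
position: [0.4793, -0.0406, 0.1127]
ee_rot: [[0.959, 0.283, -0.0], [0.283, -0.959, -0.001], [-0.0, 0.001, -1.0]]
ft_force: [-1.2, -6.4, 3.5]
finger_gap: 0.0006
grip_force: 2.7
```

Call:
servo_tool:
  travel:
    - [-0.6,-4,0]
    - [-0.6,-4,0]
    - [-0.6,-4,0]
  rot:
    - [0,0,0.0242]
    - [0,0,0.0242]
    - [0,0,0.0242]
  hand: [-1,-1,-1]

```text
clock: 11.25
position: [0.4742, -0.0294, 0.1126]
ee_rot: [[0.977, 0.213, -0.0], [0.213, -0.977, -0.001], [-0.001, 0.0, -1.0]]
ft_force: [-1.8, -6.4, 4.4]
finger_gap: 0.0003
grip_force: 2.7
```

Call:
servo_tool:
  travel:
    - [-0.6,-4,0]
    - [-0.6,-4,0]
    - [-0.6,-4,0]
  rot:
    - [0,0,0.0242]
    - [0,0,0.0242]
    - [0,0,0.0242]
  hand: [-1,-1,-1]

```text
clock: 11.62
position: [0.47, -0.018, 0.1125]
ee_rot: [[0.99, 0.141, -0.001], [0.141, -0.99, -0.001], [-0.001, 0.0, -1.0]]
ft_force: [-2.2, -5.1, 3.4]
finger_gap: 0.0006
grip_force: 2.7
```

Call:
servo_tool:
  travel:
    - [-0.6,-4,0]
    - [-0.6,-4,0]
    - [-0.6,-4,0]
  rot:
    - [0,0,0.0242]
    - [0,0,0.0242]
    - [0,0,0.0242]
  hand: [-1,-1,-1]

```text
clock: 12.0
position: [0.4666, -0.0063, 0.1124]
ee_rot: [[0.998, 0.069, -0.001], [0.069, -0.998, -0.0], [-0.001, 0.0, -1.0]]
ft_force: [-2.9, -4.9, 3.4]
finger_gap: 0.0006
grip_force: 2.7
```

Call:
servo_tool:
  travel:
    - [-0.6,-4,0]
    - [-0.6,-4,0]
    - [-0.6,-4,0]
  rot:
    - [0,0,0.0242]
    - [0,0,0.0242]
    - [0,0,0.0242]
  hand: [-1,-1,-1]

```text
clock: 12.38
position: [0.4642, 0.0056, 0.1124]
ee_rot: [[1.0, -0.004, -0.001], [-0.004, -1.0, -0.0], [-0.001, 0.0, -1.0]]
ft_force: [-3.2, -4.6, 3.2]
finger_gap: 0.0006
grip_force: 2.7
```

Call:
servo_tool:
  travel:
    - [-0.6,-4,0]
    - [-0.6,-4,0]
    - [-0.6,-4,0]
  rot:
    - [0,0,0.0242]
    - [0,0,0.0242]
    - [0,0,0.0242]
  hand: [-1,-1,-1]

```text
clock: 12.75
position: [0.4626, 0.0177, 0.1123]
ee_rot: [[0.997, -0.076, -0.002], [-0.076, -0.997, -0.0], [-0.002, 0.001, -1.0]]
ft_force: [-2.4, -4.8, 2.4]
finger_gap: 0.0004
grip_force: 2.7
```

Call:
servo_tool:
  travel:
    - [-0.6,-4,0]
    - [-0.6,-4,0]
    - [-0.6,-4,0]
  rot:
    - [0,0,0.0242]
    - [0,0,0.0242]
    - [0,0,0.0242]
  hand: [-1,-1,-1]

```text
clock: 13.12
position: [0.4618, 0.0298, 0.1123]
ee_rot: [[0.989, -0.148, -0.002], [-0.148, -0.989, -0.0], [-0.002, 0.001, -1.0]]
ft_force: [-4.0, -5.0, 3.0]
finger_gap: 0.0006
grip_force: 2.7
```

Call:
servo_tool:
  travel:
    - [-0.6,-4,0]
    - [-0.6,-4,0]
    - [-0.6,-4,0]
  rot:
    - [0,0,0.0242]
    - [0,0,0.0242]
    - [0,0,0.0242]
  hand: [-1,-1,-1]

```text
clock: 13.5
position: [0.462, 0.0419, 0.1122]
ee_rot: [[0.976, -0.219, -0.002], [-0.219, -0.976, -0.001], [-0.002, 0.001, -1.0]]
ft_force: [-3.1, -7.0, 4.3]
finger_gap: 0.0007
grip_force: 4.1
```

Call:
servo_tool:
  travel:
    - [-0.4,-3,0]
    - [-0.4,-3,0]
  rot:
    - [0,0,0.0182]
    - [0,0,0.0182]
  hand: [-1,-1]

```text
clock: 13.75
position: [0.4624, 0.0475, 0.1123]
ee_rot: [[0.967, -0.254, -0.003], [-0.254, -0.967, -0.001], [-0.002, 0.002, -1.0]]
ft_force: [-5.2, -13.6, 7.2]
finger_gap: 0.0005
grip_force: 7.5
```

Call:
servo_tool:
  travel:
    - [-0.3,-2,0]
    - [-0.3,-2,0]
  rot:
    - [0,0,0.0121]
    - [0,0,0.0121]
  hand: [-1,-1]

```text
clock: 14.0
position: [0.4628, 0.0513, 0.1122]
ee_rot: [[0.961, -0.277, -0.003], [-0.277, -0.961, -0.002], [-0.002, 0.002, -1.0]]
ft_force: [-6.4, -8.9, 7.0]
finger_gap: 0.0002
grip_force: 5.6
```

Call:
servo_tool:
  travel:
    - [0,0,0]
  rot:
    - [0,0,0]
  hand: [-1]

```text
clock: 14.12
position: [0.4628, 0.0516, 0.1122]
ee_rot: [[0.961, -0.277, -0.003], [-0.277, -0.961, -0.001], [-0.002, 0.002, -1.0]]
ft_force: [-6.8, -8.2, 5.6]
finger_gap: 0.0003
grip_force: 4.7
```

Call:
servo_tool:
  travel:
    - [-0.3,-2,0]
    - [0,0,0]
  rot:
    - [0,0,0.0121]
    - [0,0,0]
  hand: [-1,-1]

```text
clock: 14.38
position: [0.4632, 0.0539, 0.1122]
ee_rot: [[0.957, -0.289, -0.002], [-0.289, -0.957, -0.0], [-0.002, 0.001, -1.0]]
ft_force: [-4.7, -3.3, 3.1]
finger_gap: 0.0004
grip_force: 2.5
```

Call:
servo_tool:
  travel:
    - [-0.3,-2,0]
    - [0,0,0]
  rot:
    - [0,0,0.0121]
    - [0,0,0]
  hand: [-1,-1]

```text
clock: 14.62
position: [0.4646, 0.0562, 0.1124]
ee_rot: [[0.954, -0.301, -0.0], [-0.301, -0.954, 0.0], [-0.0, -0.0, -1.0]]
ft_force: [-0.4, -0.3, -0.7]
finger_gap: 0.0003
grip_force: 0.0
```

Call:
servo_tool:
  travel:
    - [0,8,0]
    - [0,8,0]
    - [0,0,-40]
    - [0,0,-40]
    - [0,0,-40]
    - [0,0,-40]
    - [0,0,0]
  rot:
    - [0,0,0]
    - [0,0,0]
    - [0,0,0]
    - [0,0,0]
    - [0,0,0]
    - [0,0,0]
    - [0,0,0]
  hand: [-1,-1,-1,-1,-1,-1,-1]

```text
clock: 15.5
position: [0.4614, 0.0404, 0.2752]
ee_rot: [[0.954, -0.3, 0.005], [-0.3, -0.954, 0.0], [0.005, -0.002, -1.0]]
ft_force: [0.8, 0.5, -0.5]
finger_gap: 0.0003
grip_force: 0.0
```

```bash
python3 - <<'E'
from h import *
s=ctrl.get_state();im=optics.camera("wrist")
A=np.array([.628,.0337,.128])
# contact at click: TCP (.4646,.0562); arm dir there = -tool x; centre line 25.5 mm cw of TCP
base=np.arctan2(.301,-.954)
for k,col in((0,(0,255,0)),(-.12,(0,0,255)),(-.24,(255,0,0))):
    for r in(.1,.165):
        q=wproj(A+r*np.array([np.cos(base+k),np.sin(base+k),0]),s);print(k,r,q)
        cv2.circle(im,tuple(int(v) for v in q),5,col,-1)
cv2.imwrite("pics/w4.png",im)
E
```

```text
0 0.1 [256.61735082 153.27489942]
0 0.165 [259.20090297 231.2617446 ]
-0.12 0.1 [241.84234125 152.3510034 ]
-0.12 0.165 [236.00589343 229.87445381]
-0.24 0.1 [227.17130792 149.61937584]
-0.24 0.165 [212.93529525 225.78228719]
```

View pics/w4.png

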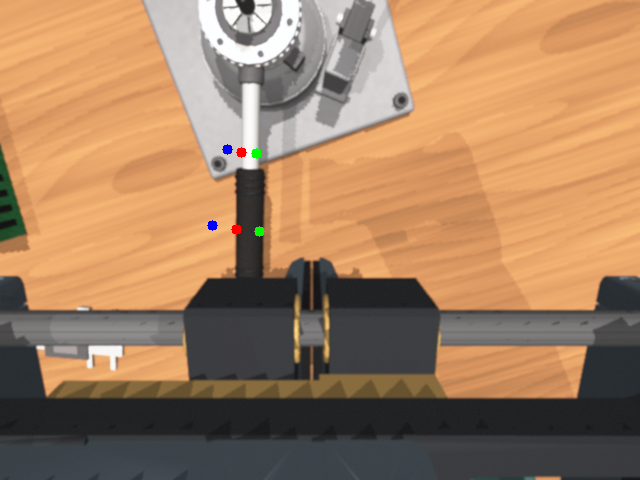

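Call:
servo_tool:
  travel:
    - [0,0,40]
    - [0,0,40]
    - [0,0,40]
    - [0,0,42]
    - [0,-8,0]
    - [0,-9,0]
    - [0,0,0]
  rot:
    - [0,0,0]
    - [0,0,0]
    - [0,0,0]
    - [0,0,0]
    - [0,0,0]
    - [0,0,0]
    - [0,0,0]
  hand: [-1,-1,-1,-1,-1,-1,-1]

```text
clock: 16.42
position: [0.4663, 0.0577, 0.1119]
ee_rot: [[0.954, -0.299, 0.002], [-0.299, -0.954, 0.0], [0.002, -0.001, -1.0]]
ft_force: [-0.1, -0.6, 0.2]
finger_gap: 0.0007
grip_force: 0.0
```

Call:
servo_tool:
  travel:
    - [-0.3,-2,0]
    - [-0.3,-2,0]
    - [0,0,0]
  rot:
    - [0,0,0.0121]
    - [0,0,0.0121]
    - [0,0,0]
  hand: [-1,-1,-1]

```text
clock: 16.8
position: [0.4659, 0.0611, 0.1107]
ee_rot: [[0.946, -0.323, 0.0], [-0.323, -0.946, 0.0], [0.0, -0.0, -1.0]]
ft_force: [-0.8, 0.7, 1.2]
finger_gap: 0.0003
grip_force: 0.0
```

Call:
servo_tool:
  travel:
    - [-0.3,-2,0]
    - [0,0,0]
  rot:
    - [0,0,0.0121]
    - [0,0,0]
  hand: [-1,-1]

```text
clock: 17.05
position: [0.4662, 0.0631, 0.1104]
ee_rot: [[0.942, -0.335, -0.0], [-0.335, -0.942, 0.0], [-0.0, 0.0, -1.0]]
ft_force: [0.2, -0.9, -0.1]
finger_gap: 0.0003
grip_force: 0.0
```

Call:
servo_tool:
  travel:
    - [-0.3,-2,0]
    - [0,0,0]
  rot:
    - [0,0,0.0121]
    - [0,0,0]
  hand: [-1,-1]

```text
clock: 17.3
position: [0.4666, 0.0651, 0.1104]
ee_rot: [[0.938, -0.346, -0.0], [-0.346, -0.938, 0.0], [-0.0, -0.0, -1.0]]
ft_force: [-0.5, 0.3, 0.3]
finger_gap: 0.0005
grip_force: 0.0
```

Call:
servo_tool:
  travel:
    - [-0.3,-2,0]
    - [0,0,0]
  rot:
    - [0,0,0.0121]
    - [0,0,0]
  hand: [-1,-1]

```text
clock: 17.55
position: [0.467, 0.0671, 0.1104]
ee_rot: [[0.934, -0.357, -0.0], [-0.357, -0.934, -0.0], [-0.0, 0.0, -1.0]]
ft_force: [0.7, 0.3, -0.2]
finger_gap: 0.0002
grip_force: 0.0
```

Call:
servo_tool:
  travel:
    - [0,10,0]
    - [0,12,0]
    - [0,0,-40]
    - [0,0,-40]
    - [0,0,-40]
    - [0,0,-40]
    - [0,0,0]
    - [0,0,0]
    - [0,0,0]
  rot:
    - [0,0,0]
    - [0,0,0]
    - [0,0,0]
    - [0,0,0]
    - [0,0,0]
    - [0,0,0]
    - [0,0,0]
    - [0,0,0]
    - [0,0,0]
  hand: [-1,-1,-1,-1,-1,-1,-1,-1,-1]

```text
clock: 18.68
position: [0.4584, 0.0462, 0.2691]
ee_rot: [[0.934, -0.357, -0.002], [-0.357, -0.934, -0.0], [-0.002, 0.001, -1.0]]
ft_force: [-0.6, 1.1, -0.4]
finger_gap: 0.0003
grip_force: 0.0
```

```bash
python3 -c "
from bench import ctrl
print(ctrl.finish_job())"
```

```text
the job is handed in; nothing more can be done
None
```

The job is handed in at about 19 s, with no verdict returned: the catch is open (about 1.25–1.3 rad by camera), and the nut was tightened to one click. The force peaked near 15 N, then fell to zero, and the arm jumped ahead. The arm was released, and the gripper never went near the bystanders.

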